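# Set the herb case door two openings wider on its stay

### The job

The little glazed herb case is steaming up: its door is only ajar, because the flat steel stay on top is hooked on its pin by the long slot nearest the door. Take the stay by its knob, lift it off the pin, swing the door further open with it, and lower the third opening counted from the door (the slot is the first; one more round hole is then left between pin and knob) over that same pin until the bar lies fully down on the pin's collar; then let go. The pin may be clamped anywhere in the slot of its plate, so find it by feel, never press or pull the stay hard against it (stay under 20 N), and leave the other things on the worktop where they are.

Things in the scene. Friction and masses are not known exactly. Their poses are not given: they have to be found in the camera images.
- herb_case: Wood-framed glazed herb case, fixed, 180 mm deep (x), 200 wide (y), 190 high; origin at the centre of its underside, z up. Its door is the face towards its own -x. The front top rail (54 mm broad) ends at z = 190 mm, the glass roof behind it at 186.
- door_hinge (a point): Foot of the door's vertical hinge line: x = -95, y = 93, z = 0 mm in the case frame. The door, 186 mm wide, runs from it along -y when shut and opens towards -x (clockwise from above; angle a: 0 shut, about 0.26 rad at the start, 1.6 at most). It stays where it is left (light friction, about 0.5 N at the stay). The third hole meets the pin at a = 0.7 to 0.85 rad.
- stay: The stay: flat steel bar on top of the case, 20 mm wide, 5 thick, 0.11 kg. Origin on its pivot, at its underside; x along the bar to the knob, z up. The pivot post stands on the door's top edge 110 mm from the hinge line: x = -95 - 110 sin a, y = 93 - 110 cos a, z = 200 mm in the case frame. It swivels freely about the post, lifts at the knob (0.6 rad at most) and falls by its weight.
- stay_knob (a point): Middle of the knob, on the bar 174.5 mm from the pivot: upright, round, steel, 18 mm across (1.5 mm down to 8 mm up from here), turns in a grip. Its top is 11 mm above this point, the bar's upper face 11.5 mm and its underside 16.5 mm below. With the bar down it is at z = 216.5 mm in the case frame. The bar ends 194 mm from the pivot.
- hole_1 (a point): Centre of the first opening, at the bar's underside, 63.5 mm from the pivot: a slot 24 mm long along the bar and 10 mm wide. At the start the pin stands in it. Drawn along it, the gripped bar rubs with up to about 5 N before the slot's end meets the pin. The second opening, a round 10 mm hole, is 89.5 mm from the pivot, the fourth (10 mm) 141.5 mm.
- hole_3 (a point): Centre of the third opening, at the bar's underside, 115.5 mm from the pivot: a round hole of 10 mm.
- pin_plate: Steel plate, 46 x 26 x 3 mm, fixed at x = -60, y = -13, z = 190 mm in the case frame, same axes; origin under its centre. Its upright pin is 8 mm across, the chamfered tip (6 mm) 18 mm above the origin; the bar lies down on a 16 mm collar, top at 10 mm. The pin is clamped anywhere within 6 mm of the plate's centre along x (y = 0), differently each time and not reported; it does not move.
- mug: white mug with a handle, 82 mm across, 94 mm tall, to the right of the case; origin under its centre
- spice_jar_a: small spice jar, 42 mm across, 96 mm tall, behind the case; origin under its centre
- spice_jar_b: small spice jar, 46 mm across, 105 mm tall, behind the case; origin under its centre
- teaspoon: steel teaspoon lying flat, 130 x 27 x 11 mm; origin under the centre
- pen: black pen lying flat in front of the case's door, 145 x 12 x 9 mm, low enough for the door to pass over it; origin under the centre
- tin: low food tin, 86 mm across, 40 mm tall; origin under its centre

How it is judged:
By the outcome, as a careful person would: the job done as asked, in the order asked, and still so for the second after the job is handed in, with the robot touching nothing.
It also fails if it takes over 42 s, if anything falls off the work surface, if the arm or the gripper's body presses on something with over 40 N, if the wrist force passes 120 N, or if a joint passes its speed limit or range.

### The arm

A 6-joint arm with a two-finger parallel gripper is mounted at the origin on a cart in front of the work surface, level with it; the furniture and walls round the work are solid. World frame = base frame: x ahead of the robot, y to its left, z up, the work surface at z = 0. Lengths are in mm, angles in rad, forces in N, time in s.
With the tool pointing down it reaches from about 300 to 775 mm from the base axis. Payload 14.6 kg.
Tool frame: the origin (TCP) lies on the centre line of the jaws, within the pads' length; the fingertips stand 8 mm ahead of it and the grasp point (between the pads) lies 11 mm behind it; z points along the fingers, y is the line along which they close (so a half turn about z gives the same grasp; the last joint's range is limited). The gripper opens to 94 mm and grips with 3 to 60 N. Pads are 16 mm wide; open, the fingers measure 119 mm over their backs; the gripper's body (75 mm by 177 mm) begins 78 mm behind the grasp point.
Start: joints at [-1.337, 0.3, 1.521, -0, 1.321, -0.067], TCP at [162.949, -525.297, 176.846] pointing down, gripper open.
Joint ranges: [-3.03, 3.03], [-0.79, 2.21], [0.23, 2.52], [-1.04, 4.18], [0, 3.07], [-2.55, 2.55]. Speed limits (rad/s): [2.22, 2.22, 2.57, 3.14, 3.14, 3.14].

### API

Orientations are given as [roll, pitch, yaw] about the fixed x, y, z axes, in that order (R = Rz(yaw) Ry(pitch) Rx(roll)).
In Python, from cell import manip gives the robot as it stands.
- The arm moves only by the tool jog_arm, never from a script. Its argument "rows" is one flat list of numbers, 7 for each row, row after row: the shift along the world's x, y, z in cm, then the turn, a rotation vector about the world's x, y, z in rad, then the closure, from 0 (fully open) to 1 (shut). In form: [dx, dy, dz, rx, ry, rz, fingers, dx, dy, dz, rx, ry, rz, fingers, ...]. A call has 1 to 20 rows; each row shifts and turns the commanded pose from where the row before left it; what a row does not reach is not made up. A row lasts 1/12 s, in which the tool goes at most 41.7 mm and 7.16 degrees, less where a joint would pass 70% of its speed; a pose out of reach is approached as far as the arm can. A call with a gripper value outside its range is refused whole. The fingers move at their own pace and stop on an object; "newtons" is the grip in N (left out, the last holds). Time passes only in rows, so rows that do not move let the fingers close. It gives the time, the measured TCP pose, the force, the opening and the grip force at its end, in the units of the state.
- manip.read_state(): the state, without advancing time (a new reading comes with each control period).
- manip.camera(name): name is "scene" or "top" or "wrist"; returns (picture, depth): 480x640x3 uint8, blue, green, red; 480x640 float32, mm along the optical axis (not along the pixel's ray), 0 where there is no reading.
- manip.camera_model(name): a dict with "K" (3x3 intrinsics, pixels), "k1" (the pictures are not rectified: a ray, as slopes to the right and down, at radius r is drawn at 1 + k1 r^2 times it, then the intrinsics apply), "R" (3x3) and "t" (3): a world point X has camera coordinates R X + t. Camera axes: x right, y down, z forward; pixel columns grow to the right and rows downward; lengths in mm; the calibration is good to about 2 mm. A picture is of the moment at which its call begins: read the wrist's pose just before it. camera_model takes no time and is no camera call; for the wrist camera it gives the pose at the moment of the call.
- manip.sign_off(): hands the job in; it is judged then, once.
The state is a dict: "clock": time; "joints": joint angles; "qd": joint speeds; "effort": joint torques, N m; "eef_pos": TCP position; "eef_rot": TCP orientation; "wrist_force": force on the tool from outside, world axes, zero at the start; "moment": the same for the moment, N m; "finger_gap": finger opening in mm; "finger_force": force on a finger pad.
Only numpy, scipy, OpenCV 4.12 (cv2) and the standard library are available. Lean on these libraries where they do the work, as an engineer would, in place of code of your own. Each camera call takes 0.05 s, during which the arm holds its last target. There are 200 camera calls.

## Working session

There is one attempt and no reset: what is moved stays moved. The work goes in short steps, Python scripts to look and compute and a tool call to move; the robot and the scene stay as the last step left them, time stands still between calls to the robot, and variables do not carry over. Pictures are saved under pics/ and viewed, at most 10 in all, crops included, and the job is handed in when it is done.

Besides the shell and the picture viewer there is one more tool, called as name(argument=value, ...), one argument or row to a line, values as JSON. jog_arm: Moves the arm, as the interface text tells. Its arguments: {"type":"object","properties":{"rows":{"type":"array"},"newtons":{"type":"number"}},"required":["rows"]}

```bash
mkdir -p pics; ls
python3 - <<'E'
from cell import manip
import cv2,numpy as np
print(manip.read_state())
for n in("scene","top"):
    p,d=manip.camera(n); cv2.imwrite(f"pics/{n}0.png",p); np.save(f"pics/{n}0.npy",d)
    print(n,manip.camera_model(n))
E
```

```text
pics
{'clock': 0.0, 'joints': array([-1.33656604e+00,  3.00499455e-01,  1.52159804e+00, -3.91123541e-05,
        1.32067913e+00, -6.65990684e-02]), 'qd': array([-0.00053057, -0.00018326,  0.00150021,  0.00142973,  0.00063594,
       -0.00048439]), 'effort': array([-3.70572365e-03, -5.31805873e+01, -3.52741420e+01,  7.05567375e-02,
        2.43495789e-02, -4.50282175e-05]), 'eef_pos': array([ 162.88895609, -525.01203737,  176.26361976]), 'eef_rot': array([-3.14040879e+00, -4.09930679e-05,  3.00839033e-01]), 'wrist_force': array([ 0.82843096, -0.18611692,  0.60037979]), 'moment': array([-0.00756053,  0.00257519,  0.0090651 ]), 'finger_force': 0.0, 'finger_gap': 93.91120263345778}
scene {'K': array([[490.35381731,   0.        , 322.21792424],
       [  0.        , 490.35381731, 239.54161246],
       [  0.        ,   0.        ,   1.        ]]), 'k1': -0.07834553729170167, 'R': array([[-0.99524064,  0.09738269,  0.00356114],
       [ 0.07397602,  0.77880513, -0.62288853],
       [-0.063432  , -0.61966054, -0.78230249]]), 't': array([584.24240063, 216.86128461, 918.29994566])}
top {'K': array([[564.95751225,   0.        , 334.03401002],
       [  0.        , 564.95751225, 237.04368703],
       [  0.        ,   0.        ,   1.        ]]), 'k1': 0.035803450844938446, 'R': array([[-0.02301557, -0.99849756,  0.04972842],
       [-0.99399195,  0.01753096, -0.10804016],
       [ 0.10700605, -0.05191626, -0.99290201]]), 't': array([-207.62181319,  565.62321176, 1131.04620129])}
```

View pics/scene0.png

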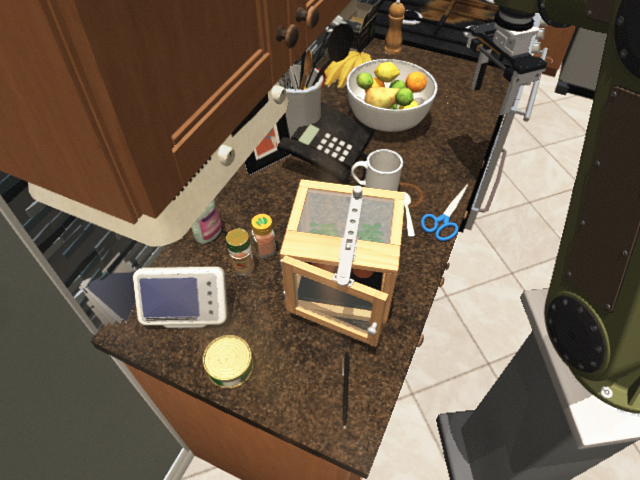

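View pics/top0.png

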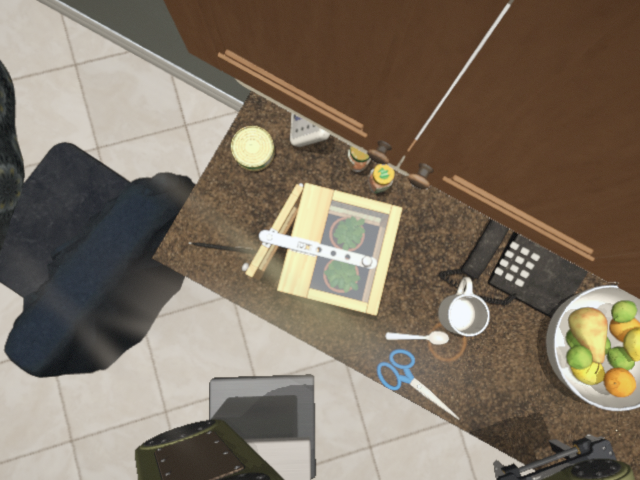

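```bash
cat > h.py <<'E'
import numpy as np,cv2
from cell import manip
def ray(m,uv):
    uv=np.atleast_2d(uv).astype(float);K=m["K"]
    d=np.c_[(uv[:,0]-K[0,2])/K[0,0],(uv[:,1]-K[1,2])/K[1,1]];s=d.copy()
    for _ in range(20): s=d/(1+m["k1"]*(s**2).sum(1))[:,None]
    return -m["R"].T@m["t"], np.c_[s,np.ones(len(s))]@m["R"]
def plane(m,uv,z):
    o,d=ray(m,uv); return o+d*((z-o[2])/d[:,2])[:,None]
def depthpt(m,uv,dep):
    o,d=ray(m,uv); uv=np.atleast_2d(uv).astype(int); return o+d*dep[uv[:,1],uv[:,0]][:,None]
def proj(m,X):
    c=np.atleast_2d(X)@m["R"].T+m["t"];s=c[:,:2]/c[:,2:]
    s=s*(1+m["k1"]*(s**2).sum(1))[:,None]
    return s*m["K"][0,0]+m["K"][:2,2]
E
python3 - <<'E'
from h import *
a=cv2.imread("pics/top0.png")[170:325,235:415];b=cv2.imread("pics/scene0.png")[170:345,270:420]
cv2.imwrite("pics/c1.png",cv2.resize(a,None,fx=4.4,fy=3.8*4.4/3.8*0+3.8,interpolation=cv2.INTER_CUBIC) if 0 else cv2.resize(a,None,fx=3.8,fy=3.8,interpolation=cv2.INTER_CUBIC))
cv2.imwrite("pics/c2.png",cv2.resize(b,None,fx=3.4,fy=3.4,interpolation=cv2.INTER_CUBIC))
m=manip.camera_model("top");d=np.load("pics/top0.npy")
for uv in [(312,190),(402,208),(379,312),(282,294),(265,236),(370,262),(300,245)]:print(uv,depthpt(m,uv,d)[0].round(),plane(m,uv,190)[0].round())
E
```

```text
(312, 190) [ 630. -173.  192.] [ 631. -173.  190.]
(402, 208) [ 595. -335.  190.] [ 595. -335.  190.]
(379, 312) [ 405. -312.    2.] [ 410. -288.  190.]
(282, 294) [ 447. -109.    5.] [ 445. -117.  190.]
(265, 236) [ 436. -159. 1194.] [549. -88. 190.]
(370, 262) [ 497. -270.  224.] [ 499. -274.  190.]
(300, 245) [ 530. -150.  207.] [ 531. -150.  190.]
```

View pics/c1.png

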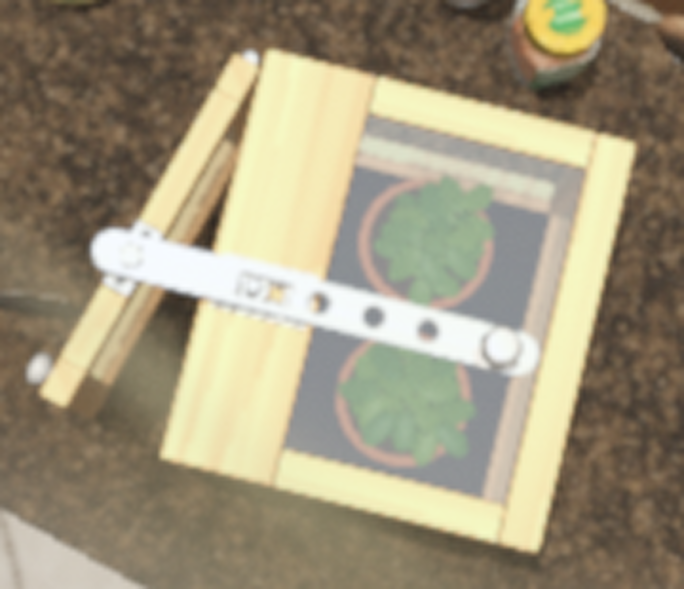

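View pics/c2.png

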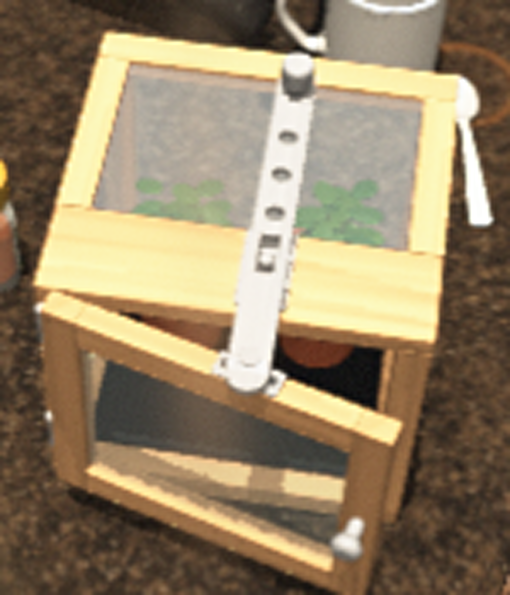

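```bash
cat > m.py <<'E'
from h import *
def fit(C,P):
    c=C[:,:2]-C[:,:2].mean(0);p=P[:,:2]-P[:,:2].mean(0)
    y=np.arctan2((c[:,0]*p[:,1]-c[:,1]*p[:,0]).sum(),(c*p).sum())
    R=np.array([[np.cos(y),-np.sin(y)],[np.sin(y),np.cos(y)]])
    t=P[:,:2].mean(0)-R@C[:,:2].mean(0);return y,R,t,P[:,:2]-(C[:,:2]@R.T+t)
C=np.array([[-90,100],[90,100],[90,-100],[-90,-100.]])
S={"top":(3.8,(235,170),[(268,50),(635,142),(540,551),(163,460)],dict(knob=((502,347),227.5),pivot=((131,255),207),pin=((250,286),208),h2=((318,302),205),h3=((373,316),205),h4=((428,330),205))),
"scene":(3.4,(270,170),[(38,288),(108,35),(462,78),(437,340)],dict(knob=((299,63),227.5),pivot=((250,357),207),pin=((266,253),208),h2=((274,213),205),h3=((282,174),205),h4=((288,136),205)))}
for n,(f,o,cs,pts) in S.items():
    m=manip.camera_model(n);px=lambda u:(np.array(u,float)+.5)/f-.5+np.array(o)
    P=plane(m,px(cs),190);y,R,t,res=fit(C,P)
    print(n,"yaw",y.round(4),"t",t.round(1),"res",res.round(1).tolist())
    for k,(u,z) in pts.items():
        w=plane(m,px(u),z)[0];print(k,w.round(1),"case",(R.T@(w[:2]-t)).round(1))
E
python3 m.py
```

```text
top yaw -1.8327 t [ 524.5 -222.2] res [[-0.3, 0.0], [-0.5, -0.0], [0.7, -0.3], [0.2, 0.2]]
knob [ 498.3 -264.4  227.5] case [ 47.6 -14.4]
pivot [545.4 -96.4 207. ] case [-126.9  -12.4]
pin [ 529.9 -150.9  208. ] case [-70.3 -13.2]
h2 [ 522.2 -182.1  205. ] case [-38.1 -12.6]
h3 [ 515.2 -207.4  205. ] case [-11.9 -12.7]
h4 [ 508.3 -232.7  205. ] case [ 14.4 -12.9]
scene yaw -1.8337 t [ 523.3 -217.1] res [[-0.7, 0.7], [-1.0, 0.7], [0.3, 0.2], [1.4, -1.5]]
knob [ 499.1 -261.1  227.5] case [ 48.8 -11.9]
pivot [545.2 -93.  207. ] case [-125.5  -11.1]
pin [ 529.9 -152.8  208. ] case [-63.8 -10.4]
h2 [ 522.1 -180.   205. ] case [-35.5 -10.8]
h3 [ 514.6 -205.2  205. ] case [ -9.2 -11.5]
h4 [ 507.9 -230.8  205. ] case [ 17.2 -11.3]
```

Run:
```python
from h import *
m=manip.camera_model("top");d=np.load("pics/top0.npy")
for uv in [(200,20),(300,80),(400,150),(420,176),(500,190),(350,60)]:print(uv,depthpt(m,uv,d)[0].round())
```

```text
(200, 20) [741. -49. 597.]
(300, 80) [ 690. -156.  556.]
(400, 150) [ 611. -275.  534.]
(420, 176) [ 577. -296.  545.]
(500, 190) [ 558. -388.  551.]
(350, 60) [ 662. -205.  675.]
```

jog_arm(
  rows=[0, 0, 3.4, 0, 0, 0, 0, 0, 0, 3.4, 0, 0, 0, 0, 0, 0, 3.4, 0, 0, 0, 0, 2.8, 2.2, 0, 0, 0, 0.083, 0, 2.8, 2.2, 0, 0, 0, 0.083, 0, 2.8, 2.2, 0, 0, 0, 0.083, 0, 2.8, 2.2, 0, 0, 0, 0.083, 0, 2.8, 2.2, 0, 0, 0, 0.083, 0, 2.8, 2.2, 0, 0, 0, 0.083, 0, 2.8, 2.2, 0, 0, 0, 0.083, 0, 2.8, 2.2, 0, 0, 0, 0.083, 0, 2.8, 2.2, 0, 0, 0, 0.083, 0, 2.8, 2.2, 0, 0, 0, 0.083, 0, 2.8, 2.2, 0, 0, 0, 0.083, 0, 2.8, 2.2, 0, 0, 0, 0.083, 0, 0, 0, 0, 0, 0, 0, 0],
  newtons=10,
)

```text
clock: 1.43
eef_pos: [502.1, -257.6, 277.9]
eef_rot: [-3.141, -0.001, 1.306]
wrist_force: [-0.6, 0.7, 0.4]
finger_gap: 94.0
finger_force: 0.0
```

Run:
```python
from h import *
s=manip.read_state();print(s["eef_pos"],s["eef_rot"])
m=manip.camera_model("wrist");p,d=manip.camera("wrist");cv2.imwrite("pics/w1.png",p);np.save("pics/w1.npy",d)
np.savez("pics/w1m.npz",**m);print(m, manip.read_state()["eef_pos"])
```

```text
[ 502.13722111 -257.576049    277.92119285] [-3.14061071e+00 -1.25971234e-03  1.30625202e+00]
{'K': array([[338.78643588,   0.        , 316.40504424],
       [  0.        , 338.78643588, 240.63313129],
       [  0.        ,   0.        ,   1.        ]]), 'k1': -0.05010204072734556, 'R': array([[ 0.96514348, -0.26171694, -0.00152248],
       [-0.25197129, -0.93074563,  0.26499629],
       [-0.07077106, -0.25537582, -0.96424823]]), 't': array([-550.85227659, -168.23626028,  457.7068065 ])} [ 500.40835412 -259.35219882  277.93605036]
```

View pics/w1.png

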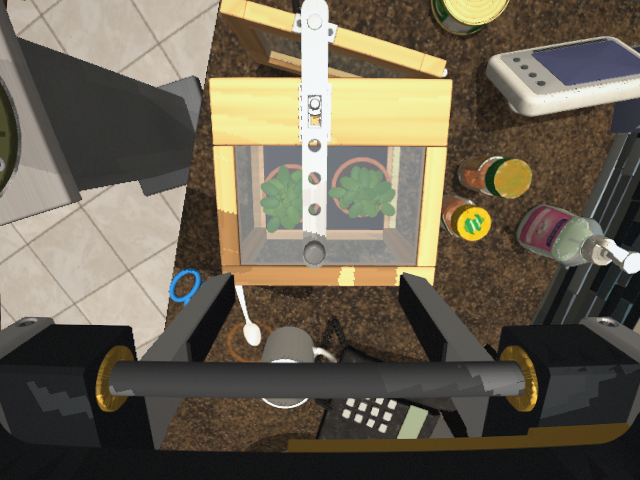

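```bash
cat > m2.py <<'E'
from h import *
from m import fit,C
m=dict(np.load("pics/w1m.npz"));
P=plane(m,[(452,79),(437,286),(220,285),(210,79)],190);y,R,t,res=fit(C,P)
print(y,t,res.round(1).tolist())
for k,u,z in [("knob",(314,247),227.5),("pivot",(314.5,21),207),("pin",(315,103),208),("slotA",(315,96.5),205),("slotB",(315,128),205),("h2",(315,146),205),("h3",(315,178),205),("h4",(315,209),205)]:
    w=plane(m,[u],z)[0];print(k,w.round(1),"case",(R.T@(w[:2]-t)).round(1))
g=cv2.imread("pics/w1.png")
cv2.imwrite("pics/w1c.png",cv2.resize(g[85:260,265:365],None,fx=3.4,fy=3.4,interpolation=cv2.INTER_CUBIC))
E
python3 m2.py | tail -9
```

```text
-1.8375225529235975 [ 523.38896202 -220.59344324] [[-1.6, 0.8], [2.2, -0.9], [-2.2, 0.9], [1.6, -0.8]]
knob [ 499.5 -256.6  227.5] case [ 41.1 -13.5]
pivot [543.8 -95.3 207. ] case [-126.3  -13.4]
pin [ 529.  -151.1  208. ] case [-68.6 -12.9]
slotA [ 530.3 -146.1  205. ] case [-73.7 -12.9]
slotB [ 524.2 -168.7  205. ] case [-50.2 -12.9]
h2 [ 520.5 -182.1  205. ] case [-36.4 -12.9]
h3 [ 513.9 -206.5  205. ] case [-11.1 -12.9]
h4 [ 507.1 -231.3  205. ] case [ 14.6 -12.9]
```

View pics/w1c.png

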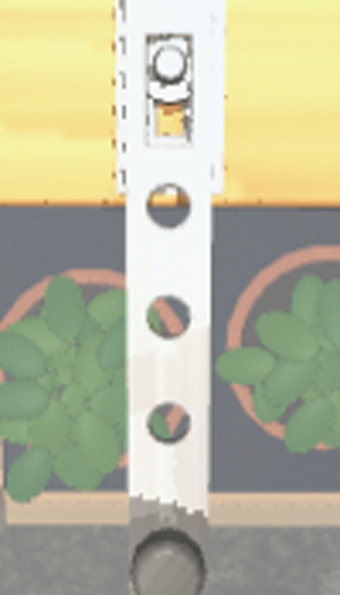

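jog_arm(
  rows=[0, -0.1, -1.6, 0, 0, 0, 0, 0, 0, -1.6, 0, 0, 0, 0, 0, 0, -1.6, 0, 0, 0, 0.4, 0, 0, -1.0, 0, 0, 0, 0.5, 0, 0, -0.4, 0, 0, 0, 0.6, 0, 0, 0, 0, 0, 0, 0.6, 0, 0, 0, 0, 0, 0, 0.6],
  newtons=10,
)

```text
clock: 2.07
eef_pos: [498.9, -262.7, 217.6]
eef_rot: [3.141, 0.0, 1.296]
wrist_force: [-0.6, 0.8, -0.1]
finger_gap: 64.2
finger_force: 0.0
```

jog_arm(
  rows=[0, 0, -0.2, 0, 0, 0, 0.7, 0, 0, 0, 0, 0, 0, 0.85, 0, 0, 0, 0, 0, 0, 0.85, 0, 0, 0, 0, 0, 0, 0.85, 0, 0, 0, 0, 0, 0, 0.85, 0, 0, 0, 0, 0, 0, 0.85],
  newtons=12,
)

```text
clock: 2.57
eef_pos: [499.0, -262.3, 215.0]
eef_rot: [3.141, 0.0, 1.297]
wrist_force: [-0.2, -0.5, -0.2]
finger_gap: 24.4
finger_force: 0.0
```

jog_arm(
  rows=[0, 0, 0, 0, 0, 0, 0.9, 0, 0, 0, 0, 0, 0, 0.9, 0, 0, 0, 0, 0, 0, 0.9, 0, 0, 0, 0, 0, 0, 0.9, 0, 0, 0, 0, 0, 0, 0.9],
)

```text
clock: 2.98
eef_pos: [498.9, -262.3, 214.8]
eef_rot: [-3.142, 0.0, 1.297]
wrist_force: [-0.0, 0.3, 0.6]
finger_gap: 9.5
finger_force: 0.0
```

Run:
```python
from h import *
m=manip.camera_model("wrist");p,d=manip.camera("wrist");cv2.imwrite("pics/w2.png",p[150:400,180:460]);print(manip.read_state()["eef_pos"]);print(proj(m,[[498.7,-262.3,227.5],[498.9,-262.3,206.8]]))
print(d[240:420:10,315].round())
```

```text
[ 498.94540643 -262.30047335  214.83540484]
[[317.24386967 276.61273738]
 [317.47448785 265.19921132]]
[226. 228. 214. 208. 208. 235. 255. 255. 469. 472. 477. 482. 487.  77.
  75.  76. 405. 397.]
```

View pics/w2.png

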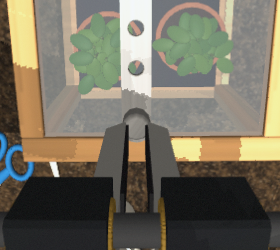

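Run:
```python
from h import *
m=manip.camera_model("wrist");p,d=manip.camera("wrist")
for u in [(317,272),(317,262),(317,282),(313,272),(330,285),(317,218)]:print(u,plane(m,[u],227.5)[0].round(1),depthpt(m,[u],d)[0].round(1))
p2,d2=manip.camera("top");cv2.imwrite("pics/top1.png",p2);p3,d3=manip.camera("scene")
b=cv2.resize(p3[170:345,270:420],None,fx=3.4,fy=3.4,interpolation=cv2.INTER_CUBIC)
w=cv2.resize(p[220:310,280:355],None,fx=5,fy=5,interpolation=cv2.INTER_CUBIC)
o=np.zeros((595,700,3),np.uint8);o[:,:360]=b[:,:360];o[:450,320:695]=w
cv2.imwrite("pics/s1.png",o)
```

```text
(317, 272) [ 499.4 -259.4  227.5] [ 499.3 -259.4  227.3]
(317, 262) [ 501.1 -253.1  227.5] [ 500.6 -255.   221.8]
(317, 282) [ 497.6 -265.7  227.5] [ 497.5 -265.9  226.9]
(313, 272) [ 497.  -258.7  227.5] [ 497.  -258.7  227.4]
(330, 285) [ 504.8 -269.8  227.5] [ 507.2 -255.8  261. ]
(317, 218) [ 508.5 -227.   227.5] [ 506.2 -235.2  186. ]
```

View pics/s1.png

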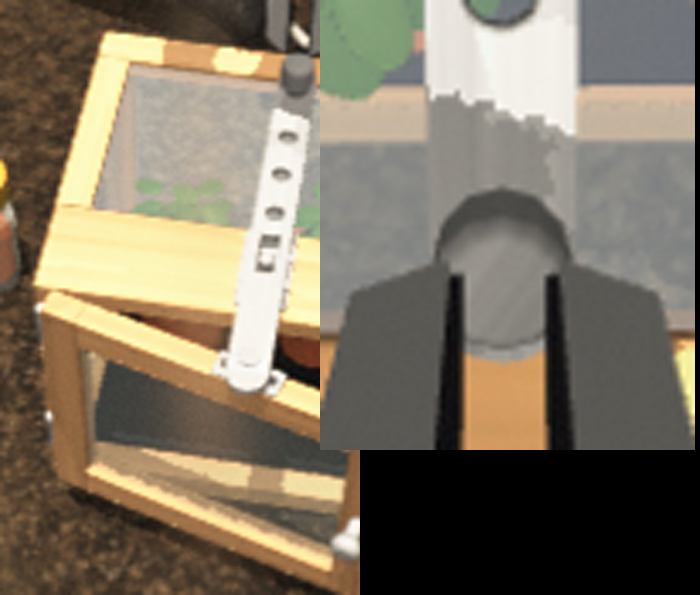

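Run:
```python
from h import *
m=manip.camera_model("wrist");p,d=manip.camera("wrist");s=manip.read_state();print(s["finger_gap"],s["finger_force"],s["eef_pos"],s["clock"])
for u in [(299,280),(303,276),(305,282),(302,290),(302,300),(333,276),(335,290),(308,280),(308,290),(326,290),(317,255),(317,290)]:print(u,depthpt(m,[u],d)[0].round(1))
```

```text
9.420290664240234 0.0 [ 498.94493507 -262.28936142  214.83559236] 3.2333
(299, 280) [ 491.7 -251.2  254.6]
(303, 276) [ 493.6 -251.6  249.3]
(305, 282) [ 494.4 -253.4  254.1]
(302, 290) [ 493.8 -251.7  267.8]
(302, 300) [ 494.  -252.4  278. ]
(333, 276) [ 509.3 -256.   249.4]
(335, 290) [ 509.4 -256.4  267.2]
(308, 280) [ 495.4 -255.1  248. ]
(308, 290) [ 494.  -260.1  249.6]
(326, 290) [ 504.9 -256.3  264.6]
(317, 255) [ 500.3 -256.3  203.5]
(317, 290) [ 493.4 -280.5  204.6]
```

Run:
```python
from h import *
m=dict(np.load("pics/w1m.npz"));d=np.load("pics/w1.npy")
for u in [(225,285),(232,280),(410,280),(402,276),(420,290),(228,300),(200,325)]:print(u,depthpt(m,[u],d)[0].round(1))
```

```text
(225, 285) [ 456.8 -238.3  320.2]
(232, 280) [ 457.2 -240.2  308.9]
(410, 280) [ 551.6 -261.9  318.2]
(402, 276) [ 549.5 -263.   308.3]
(420, 290) [ 553.3 -262.9  330.1]
(228, 300) [ 455.4 -247.   320. ]
(200, 325) [ 458.1 -237.9  363.4]
```

jog_arm(
  rows=[0, 0.1, 0, 0, 0, 0, 0.5, 0, 0.1, 0, 0, 0, 0, 0.5, 0, 0, 0, 0, 0, 0, 0.5, 0, 0, 0, 0, 0, 0, 0.5, 0, 0, 0, 0, 0, 0, 0.5, 0, 0, 0, 0, 0, 0, 0.5, 0, 0, -0.6, 0, 0, 0, 0.5, 0, 0, -0.6, 0, 0, 0, 0.5, 0, 0, -0.6, 0, 0, 0, 0.5, 0, 0, -0.6, 0, 0, 0, 0.5, 0, 0, -0.6, 0, 0, 0, 0.5, 0, 0, 0, 0, 0, 0, 0.5],
)

```text
clock: 4.23
eef_pos: [498.5, -260.0, 183.2]
eef_rot: [-3.139, -0.001, 1.297]
wrist_force: [0.6, 0.3, -0.5]
finger_gap: 47.0
finger_force: 0.0
```

Run:
```python
from h import *
m=manip.camera_model("wrist");s=manip.read_state();p,d=manip.camera("wrist")
print(s["eef_pos"],s["finger_gap"],s["wrist_force"])
H,W=d.shape;v,u=np.mgrid[200:380:2,220:420:2];uv=np.c_[u.ravel(),v.ravel()]
X=depthpt(m,uv,d);tcp=s["eef_pos"];b=np.array([-.26,-.966]);n=np.array([.966,-.26])
r=X[:,:2]-tcp[:2];a=r@b;l=r@n
for lo,hi in((-60,-15),(15,60)):
    k=(abs(a)<12)&(l>lo)&(l<hi)&(X[:,2]>208);z=np.sort(X[k,2]);print(k.sum(),z[:8].round(1),np.median(a[k]),l[k].min(),l[k].max())
cv2.imwrite("pics/w3.png",p)
```

```text
[ 498.4804781  -260.01201436  183.20060818] 47.01554693340126 [ 0.56708548  0.26732075 -0.45668606]
806 [211.1 211.4 211.5 212.8 214.2 214.3 214.5 214.6] -8.734633465456145 -36.35238050140599 -23.64497059414258
802 [211.1 211.3 211.5 211.5 212.3 212.5 212.7 213. ] -8.03421640121596 22.470565357226096 35.090655672581036
```

jog_arm(
  rows=[0, 0, -0.2, 0, 0, 0, 0.7, 0, 0, 0, 0, 0, 0, 0.9, 0, 0, 0, 0, 0, 0, 0.9, 0, 0, 0, 0, 0, 0, 0.9, 0, 0, 0, 0, 0, 0, 0.9, 0, 0, 0, 0, 0, 0, 0.9, 0, 0, 0, 0, 0, 0, 0.9],
  newtons=12,
)

```text
clock: 4.87
eef_pos: [499.0, -260.3, 183.0]
eef_rot: [3.141, 0.0, 1.297]
wrist_force: [0.5, -0.8, -0.2]
finger_gap: 17.1
finger_force: 12.0
```

jog_arm(
  rows=[-0.013, -0.048, 0, 0, 0, 0, 0.9, -0.013, -0.048, 0, 0, 0, 0, 0.9, 0, 0, 0, 0, 0, 0, 0.9, 0, 0, 0, 0, 0, 0, 0.9],
)

```text
clock: 5.2
eef_pos: [498.8, -261.1, 182.9]
eef_rot: [3.142, -0.0, 1.297]
wrist_force: [0.7, 3.3, 0.6]
finger_gap: 17.2
finger_force: 12.0
```

jog_arm(
  rows=[-0.013, -0.048, 0, 0, 0, 0, 0.9, 0, 0, 0, 0, 0, 0, 0.9, 0, 0, 0, 0, 0, 0, 0.9],
)

```text
clock: 5.45
eef_pos: [498.6, -261.7, 182.8]
eef_rot: [-3.142, -0.0, 1.297]
wrist_force: [1.4, 3.1, 0.2]
finger_gap: 17.2
finger_force: 12.0
```

Rubbing only, about 3 N. Continue in small steps.

jog_arm(
  rows=[-0.013, -0.048, 0, 0, 0, 0, 0.9, 0, 0, 0, 0, 0, 0, 0.9, 0, 0, 0, 0, 0, 0, 0.9],
)

```text
clock: 5.7
eef_pos: [498.4, -262.3, 182.9]
eef_rot: [3.142, 0.0, 1.297]
wrist_force: [1.2, 3.0, 0.2]
finger_gap: 17.2
finger_force: 12.0
```

jog_arm(
  rows=[-0.013, -0.048, 0, 0, 0, 0, 0.9, 0, 0, 0, 0, 0, 0, 0.9, 0, 0, 0, 0, 0, 0, 0.9],
)

```text
clock: 5.95
eef_pos: [498.3, -262.8, 182.8]
eef_rot: [-3.142, 0.0, 1.297]
wrist_force: [0.8, 2.9, 0.7]
finger_gap: 17.4
finger_force: 12.0
```

jog_arm(
  rows=[-0.013, -0.048, 0, 0, 0, 0, 0.9, 0, 0, 0, 0, 0, 0, 0.9, 0, 0, 0, 0, 0, 0, 0.9],
)

```text
clock: 6.2
eef_pos: [498.2, -263.2, 182.8]
eef_rot: [3.142, -0.0, 1.297]
wrist_force: [0.5, 2.2, 0.3]
finger_gap: 17.1
finger_force: 12.0
```

Run:
```python
from h import *
m=manip.camera_model("wrist");s=manip.read_state();p,d=manip.camera("wrist");print(s["eef_pos"])
np.savez("pics/w4m.npz",**m);cv2.imwrite("pics/w4.png",p)
print(proj(m,[[529.5,-151,208],[499,-260,227.5]]))
cv2.imwrite("pics/w4c.png",cv2.resize(p[0:310,270:360],None,fx=1.9,fy=1.9,interpolation=cv2.INTER_CUBIC))
```

```text
[ 498.1654582  -263.2056866   182.84331474]
[[317.47426096  64.30454751]
 [317.70448317 293.21230315]]
```

View pics/w4c.png

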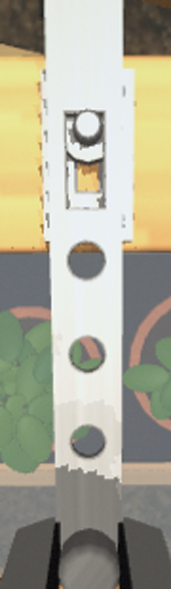

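jog_arm(
  rows=[-0.013, -0.048, 0, 0, 0, 0, 0.9, 0, 0, 0, 0, 0, 0, 0.9, 0, 0, 0, 0, 0, 0, 0.9],
)

```text
clock: 6.5
eef_pos: [498.1, -263.4, 182.8]
eef_rot: [-3.142, -0.001, 1.297]
wrist_force: [2.7, 5.4, 0.3]
finger_gap: 17.2
finger_force: 12.0
```

jog_arm(
  rows=[-0.013, -0.048, 0, 0, 0, 0, 0.9, 0, 0, 0, 0, 0, 0, 0.9, 0, 0, 0, 0, 0, 0, 0.9],
)

```text
clock: 6.75
eef_pos: [498.1, -263.5, 182.8]
eef_rot: [-3.141, -0.001, 1.297]
wrist_force: [3.2, 7.4, 1.6]
finger_gap: 17.6
finger_force: 12.0
```

```bash
cat > g.py <<'E'
import numpy as np
from scipy.optimize import brentq
yaw=-1.837;R=np.array([[np.cos(yaw),-np.sin(yaw)],[np.sin(yaw),np.cos(yaw)]])
piv=lambda a:np.array([-95-110*np.sin(a),93-110*np.cos(a)])
def st(xp,D):
    p=np.array([xp,-13.]);a=brentq(lambda a:np.linalg.norm(piv(a)-p)-D,0.02,1.2)
    b=(p-piv(a))/D;return a,b,piv(a)+174.5*b
for xp in(-66,-65,-64,-62):
    a0,b0,k0=st(xp,55.5);a1,b1,k1=st(xp,115.5)
    w=R@(k1-k0);print(xp,"a",round(a0,3),round(a1,3),"d world",w.round(1),"head0",np.arctan2(*(R@b0)[::-1]).round(3),"head1",np.arctan2(*(R@b1)[::-1]).round(3))
E
python3 g.py
```

```text
-66 a 0.243 0.839 d world [-1.2 65. ] head0 -1.823 head1 -2.122
-65 a 0.234 0.829 d world [-1.3 64.9] head0 -1.819 head1 -2.115
-64 a 0.224 0.818 d world [-1.4 64.8] head0 -1.815 head1 -2.107
-62 a 0.206 0.798 d world [-1.6 64.6] head0 -1.807 head1 -2.093
```

jog_arm(
  rows=[0.027, 0.096, 0, 0, 0, 0, 0.9, 0.027, 0.096, 0, 0, 0, 0, 0.9, 0.027, 0.096, 0, 0, 0, 0, 0.9, 0, 0, 0, 0, 0, 0, 0.9, 0, 0, 0, 0, 0, 0, 0.9],
)

```text
clock: 7.17
eef_pos: [498.6, -261.6, 182.9]
eef_rot: [3.141, 0.001, 1.297]
wrist_force: [-0.5, -2.8, 1.6]
finger_gap: 17.1
finger_force: 12.0
```

jog_arm(
  rows=[0, 0, 0.64, -0.0354, 0.0097, 0, 0.9, 0, 0, 0.64, -0.0354, 0.0097, 0, 0.9, 0, 0, 0.64, -0.0354, 0.0097, 0, 0.9, 0, 0, 0.64, -0.0354, 0.0097, 0, 0.9, 0, 0, 0.64, -0.0354, 0.0097, 0, 0.9, 0, 0, 0.65, -0.0354, 0.0097, 0, 0.9, 0, 0, 0, 0, 0, 0, 0.9, 0, 0, 0, 0, 0, 0, 0.9],
)

```text
clock: 7.83
eef_pos: [498.9, -260.8, 221.2]
eef_rot: [3.14, 0.219, 1.297]
wrist_force: [-0.4, 0.5, -1.6]
finger_gap: 17.3
finger_force: 12.0
```

jog_arm(
  rows=[-0.015, 0.522, 0, 0, 0, -0.0247, 0.9, -0.015, 0.522, 0, 0, 0, -0.0247, 0.9, -0.015, 0.522, 0, 0, 0, -0.0247, 0.9, -0.015, 0.522, 0, 0, 0, -0.0247, 0.9, -0.015, 0.522, 0, 0, 0, -0.0247, 0.9, -0.015, 0.522, 0, 0, 0, -0.0247, 0.9, -0.015, 0.522, 0, 0, 0, -0.0247, 0.9, -0.015, 0.522, 0, 0, 0, -0.0247, 0.9, -0.015, 0.522, 0, 0, 0, -0.0247, 0.9, -0.015, 0.522, 0, 0, 0, -0.0247, 0.9, -0.015, 0.522, 0, 0, 0, -0.0247, 0.9, -0.015, 0.522, 0, 0, 0, -0.0247, 0.9, 0, 0, 0, 0, 0, 0, 0.9, 0, 0, 0, 0, 0, 0, 0.9, 0, 0, 0, 0, 0, 0, 0.9],
)

```text
clock: 9.08
eef_pos: [496.8, -198.9, 221.0]
eef_rot: [3.141, 0.22, 1.001]
wrist_force: [0.1, 1.4, -1.3]
finger_gap: 17.2
finger_force: 12.0
```

Run:
```python
from h import *
m=manip.camera_model("wrist");s=manip.read_state();p,d=manip.camera("wrist");print(s["eef_pos"],s["eef_rot"],s["wrist_force"])
np.savez("pics/w5m.npz",**m);cv2.imwrite("pics/w5.png",p);np.save("pics/w5.npy",d)
X=depthpt(m,[(322,v) for v in range(5,300,12)],d);print(X.round(0).tolist())
t,dt=manip.camera("top");s2,_=manip.camera("scene");cv2.imwrite("pics/s5.png",s2);cv2.imwrite("pics/t5.png",t)
o=np.zeros((520,800,3),np.uint8);o[:,:450]=cv2.resize(p[0:300,190:450],(450,520));o[:,450:]=cv2.resize(s2[180:375,275:406],(350,520));cv2.imwrite("pics/v5.png",o)
```

```text
[ 496.81457657 -198.89854936  221.03272947] [3.1407961  0.21972746 1.00089881] [ 0.09517612  1.39977053 -1.31687632]
[[577.0, -78.0, 210.0], [575.0, -82.0, 210.0], [572.0, -86.0, 213.0], [569.0, -91.0, 211.0], [566.0, -96.0, 216.0], [565.0, -103.0, 0.0], [559.0, -113.0, -1.0], [552.0, -123.0, -2.0], [545.0, -134.0, -1.0], [551.0, -119.0, 220.0], [548.0, -124.0, 223.0], [542.0, -135.0, 191.0], [541.0, -134.0, 226.0], [538.0, -139.0, 226.0], [535.0, -145.0, 228.0], [525.0, -162.0, 189.0], [528.0, -155.0, 231.0], [524.0, -161.0, 231.0], [521.0, -166.0, 233.0], [504.0, -194.0, 185.0], [513.0, -178.0, 237.0], [510.0, -184.0, 238.0], [506.0, -190.0, 240.0], [506.0, -190.0, 252.0], [505.0, -190.0, 262.0]]
```

jog_arm(
  rows=[-0.01, -0.008, -0.525, 0.0257, -0.0155, 0, 0.9, -0.01, -0.008, -0.525, 0.0257, -0.0155, 0, 0.9, -0.01, -0.008, -0.525, 0.0257, -0.0155, 0, 0.9, -0.01, -0.008, -0.525, 0.0257, -0.0155, 0, 0.9, 0, 0, 0, 0, 0, 0, 0.9, 0, 0, 0, 0, 0, 0, 0.9, 0, 0, 0, 0, 0, 0, 0.9],
)

```text
clock: 9.82
eef_pos: [496.5, -199.1, 200.7]
eef_rot: [-3.14, 0.101, 1.001]
wrist_force: [0.5, 0.1, -1.3]
finger_gap: 17.4
finger_force: 12.0
```

Run:
```python
from h import *
m=manip.camera_model("wrist");s=manip.read_state();p,d=manip.camera("wrist");print(s["eef_pos"],s["eef_rot"],s["wrist_force"])
np.savez("pics/w6m.npz",**m);cv2.imwrite("pics/w6.png",p);np.save("pics/w6.npy",d)
s2,_=manip.camera("scene")
o=np.zeros((560,800,3),np.uint8);o[:,:400]=cv2.resize(p[60:270,250:400],(400,560),interpolation=cv2.INTER_CUBIC);o[:,400:]=cv2.resize(s2[190:365,290:415],(400,560),interpolation=cv2.INTER_CUBIC);cv2.imwrite("pics/v6.png",o)
```

```text
[ 496.54910119 -199.12395033  200.65792963] [-3.14001008  0.10126958  1.00071361] [ 0.53338287  0.1249766  -1.31572018]
```

View pics/v6.png

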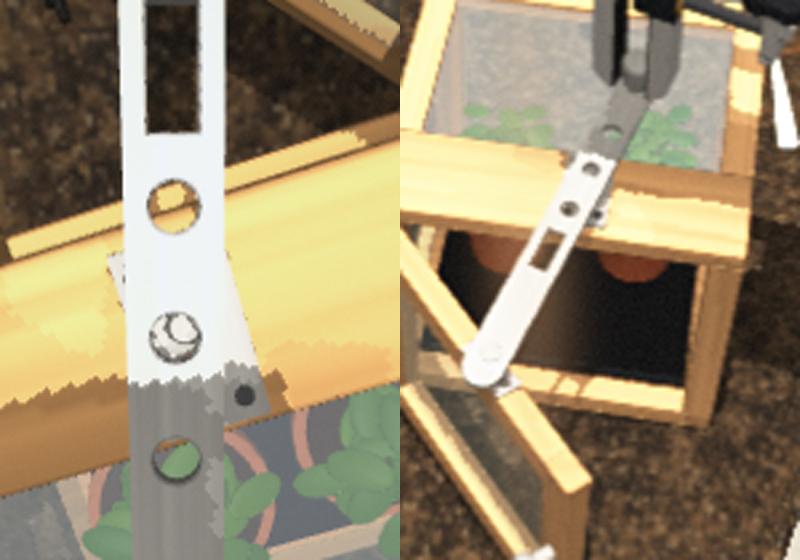

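Run:
```python
from h import *
m=dict(np.load("pics/w6m.npz"));d=np.load("pics/w6.npy");p=cv2.imread("pics/w6.png")
th=.101
f=lambda D,h:200+D*np.sin(th)+h*np.cos(th)
px=lambda x,y:((x+.5)*.375-.5+250,(y+.5)*.375-.5+60)
h3=plane(m,[px(176,337)],f(115.5,5))[0];h2=plane(m,[px(173.5,207)],f(89.5,5))[0];h4=plane(m,[px(177,459)],f(141.5,5))[0]
print(h2,h3,h4,np.linalg.norm(h4-h2))
b=(h4-h2)[:2];b/=np.linalg.norm(b);n=np.array([b[1],-b[0]]);print(np.arctan2(b[1],b[0]))
# flat hole3: horizontal distance shift D(1-cos)+5 sin
fl=h3[:2]+b*(115.5*(1-np.cos(th))+5*np.sin(th))
for q in [(183,328),(181,330),(185,326)]:
    t=plane(m,[px(*q)],208)[0]; r=t[:2]-fl; print(q,t.round(1),"pin-hole along",(r@b).round(1),"lat",(r@n).round(1),n.round(2))
g=cv2.cvtColor(p,cv2.COLOR_BGR2GRAY)[172:201,302:331];print("\n".join(" ".join(f"{v:3d}" for v in r) for r in g))
```

```text
[ 540.45941143 -128.23417262  213.99865835] [ 527.14542827 -149.88236935  216.62019599] [ 513.54833594 -171.44879456  219.24173363] 51.17811418585404
-2.1277621833211193
(183, 328) [ 528.4 -150.6  208. ] pin-hole along -1.2 lat -1.5 [-0.85  0.53]
(181, 330) [ 527.8 -150.7  208. ] pin-hole along -0.7 lat -1.0 [-0.85  0.53]
(185, 326) [ 529.  -150.5  208. ] pin-hole along -1.6 lat -1.9 [-0.85  0.53]
242 242 242 243 242 242 243 243 243 243 243 243 243 244 243 243 244 243 243 243 244 243 243 243 243 243 243 243 244
242 242 242 243 242 242 243 243 243 243 244 243 243 243 243 243 243 243 243 243 243 243 243 243 243 243 243 244 243
242 243 242 242 243 242 243 243 243 243 243 243 244 243 243 243 243 243 243 243 243 243 243 243 243 243 243 243 243
243 242 243 242 242 242 242 243 243 244 243 243 243 243 243 243 243 243 243 244 243 243 243 243 243 243 243 243 243
242 243 242 242 243 243 242 243 243 243 243 236 228 227 227 236 237 243 243 243 243 243 243 243 244 244 244 243 243
242 242 243 243 242 243 243 243 243 228 176 182 163 162 164 185 189 198 236 243 243 243 243 243 244 243 243 243 243
242
[... 1964 characters left out ...]
 242
242 243 241 242 242 242 240 237 225 148 115 101 121 110 125 122  95 124 209 225 240 242 243 242 244 243 243 243 243
242 243 242 241 241 241 240 242 241 236 224 195 192 172 177 194 210 226 240 241 243 242 243 242 243 243 243 243 242
242 242 242 242 241 242 241 243 243 243 242 240 239 237 238 239 240 242 242 242 243 242 242 243 243 243 244 242 243
242 242 242 241 242 241 241 243 243 243 243 244 243 243 243 243 242 243 242 242 242 243 242 242 243 243 243 243 242
242 242 242 241 241 241 241 243 243 243 243 243 243 242 242 243 242 242 243 242 242 243 242 243 243 243 243 243 243
241 241 241 241 241 241 241 242 243 243 243 243 242 242 243 242 243 242 242 243 243 240 189 242 243 243 243 240 179
```

jog_arm(
  rows=[0.08, 0, 0, 0, 0, 0, 0.9, 0.08, 0, 0, 0, 0, 0, 0.9, 0, 0, -0.22, 0.0107, -0.0065, 0, 0.9, 0, 0, -0.22, 0.0107, -0.0065, 0, 0.9, 0, 0, 0, 0, 0, 0, 0.9, 0, 0, 0, 0, 0, 0, 0.9, 0, 0, 0, 0, 0, 0, 0.9],
)

```text
clock: 10.5
eef_pos: [498.0, -199.0, 196.0]
eef_rot: [-3.139, 0.075, 1.001]
wrist_force: [-1.0, 0.1, -1.2]
finger_gap: 17.1
finger_force: 12.0
```

Run:
```python
from h import *
m=manip.camera_model("wrist");s=manip.read_state();p,d=manip.camera("wrist");print(s["eef_pos"],s["eef_rot"],s["wrist_force"])
np.savez("pics/w7m.npz",**m);cv2.imwrite("pics/w7.png",p)
g=cv2.cvtColor(p,cv2.COLOR_BGR2GRAY);g=g[168:202,300:334]
# predicted pixel shift between centre of hole top and tip 208 if aligned when flat
th=.075;b=np.array([-.53,-.85]);h=np.array([528.4,-149.6])
X3=np.r_[h-b*(115.5*(1-np.cos(th))+5*np.sin(th)),200+115.5*np.sin(th)+5*np.cos(th)]
q=proj(m,[X3,np.r_[h,208]]);print(q.round(1),"tip-hole expected",(q[1]-q[0]).round(1))
print("\n".join(" ".join(f"{v:3d}" for v in r) for r in g))
```

```text
[ 498.04222292 -199.03074551  195.95718109] [-3.13906512  0.07530635  1.00062355] [-0.97150806  0.10182774 -1.24516859]
[[315.1 184. ]
 [315.1 183.4]] tip-hole expected [ 0.1 -0.6]
242 242 242 242 242 242 242 241 243 243 243 243 243 243 243 242 243 243 242 243 242 242 243 242 243 242 243 243 243 243 243 242 242 242
242 242 242 242 242 242 242 241 243 243 243 243 243 243 242 243 243 242 243 242 242 243 242 242 243 242 243 242 243 242 243 242 242 241
242 241 242 242 242 241 242 242 243 243 243 243 243 243 243 242 243 243 243 243 243 242 243 243 243 243 243 243 243 243 242 242 242 242
242 242 242 242 242 242 242 242 242 243 243 242 243 243 242 243 242 243 243 243 243 242 242 242 242 243 243 243 243 242 243 242 242 242
242 242 242 242 242 242 242 242 242 243 242 243 243 243 242 242 243 242 243 243 243 242 242 242 242 242 243 243 243 243 242 242 243 242
242 242 242 242 241 242 242 242 243 242 243 243 243 242 243 243 243 243 242 243 243 242 242 242 242 243 242 243 243 242 242 242 241 242
242 242 242 242 242 242 242 242 242 243 243 243 243 243 243 243 243 243 243 243 243 242 242 242 242 243
[... 3004 characters left out ...]
 242 240 241 240 239
240 240 241 241 241 241 241 240 241 242 243 243 242 239 238 237 238 240 240 242 242 243 242 242 242 242 242 242 242 242 241 241 240 239
241 240 241 241 241 241 241 240 240 242 243 243 243 243 242 242 242 242 242 242 242 242 241 242 242 242 242 242 242 241 241 240 239 239
241 240 240 241 240 240 240 240 239 242 242 243 243 242 242 242 242 242 242 242 242 241 241 241 242 242 242 242 242 241 241 240 239 239
240 239 240 241 240 240 240 240 239 242 243 243 243 243 242 241 242 241 242 242 242 241 241 241 242 242 242 242 242 242 241 240 239 239
241 239 240 241 240 240 240 239 239 242 242 243 243 242 242 242 241 242 242 242 241 241 240 241 242 241 242 242 242 241 240 240 239 239
```

jog_arm(
  rows=[0.06, -0.02, 0, 0, 0, 0, 0.9, 0.06, -0.02, 0, 0, 0, 0, 0.9, 0, 0, -0.12, 0.006, -0.0036, 0, 0.9, 0, 0, -0.12, 0.006, -0.0036, 0, 0.9, 0, 0, 0, 0, 0, 0, 0.9, 0, 0, 0, 0, 0, 0, 0.9],
)

```text
clock: 11.05
eef_pos: [499.3, -199.3, 193.5]
eef_rot: [-3.139, 0.061, 1.001]
wrist_force: [0.6, -0.4, -0.7]
finger_gap: 17.5
finger_force: 12.0
```

Run:
```python
from h import *
s=manip.read_state();p,d=manip.camera("wrist");print(s["eef_pos"],s["eef_rot"],s["wrist_force"])
g=cv2.cvtColor(p,cv2.COLOR_BGR2GRAY);g=g[172:200,302:330]
print("\n".join(" ".join(f"{v:3d}" for v in r) for r in g))
```

```text
[ 499.25807064 -199.34164807  193.45156686] [-3.13851111  0.06097528  1.00066493] [ 0.58767966 -0.36214367 -0.67483311]
241 241 242 242 242 241 243 243 242 242 242 242 242 242 242 242 243 242 242 241 241 241 242 242 243 243 242 241
242 241 242 241 242 242 242 242 242 242 243 242 242 243 243 242 242 242 241 241 241 242 242 243 243 243 242 242
241 242 242 241 242 242 242 243 243 242 242 243 242 242 242 242 242 242 242 242 241 241 242 243 242 242 242 241
242 241 241 242 242 242 242 243 242 243 243 242 242 242 242 243 243 242 242 242 242 242 242 242 243 242 242 242
241 241 241 241 241 242 242 242 242 241 226 225 214 217 227 236 242 242 242 242 241 242 242 242 242 242 242 242
241 241 241 241 242 241 242 242 226 171 156 160 150 151 158 155 195 235 242 242 242 242 243 243 242 243 242 242
242 242 242 241 241 241 224 167 138  89  99 102 103 102 104  94 122 182 218 236 242 242 242 242 243 243 241 242
241 241 241 241 241 222 149 123  86  86 103 116 116 120 117 106  83 105 152 197 228 242 243 242 242 242 242 242
241 241 241 240 223 183 129  98  93 114 133 151 169 172 169 135 113  80  91 144 197 
[... 1455 characters left out ...]
 240 242 242 242 242 241 241
241 240 240 240 240 225 196 173 120 111 125  96 111 138 160 120 130 108 180 213 239 242 242 242 242 242 242 241
240 240 240 240 240 238 237 226 194 149 152 127 108 122 131 112 181 212 237 239 241 242 242 242 242 242 241 241
241 239 240 240 240 240 241 240 238 226 202 196 191 177 195 213 238 240 242 241 242 242 242 242 242 242 242 241
241 240 240 240 240 239 241 242 243 242 239 238 238 237 238 240 242 242 241 241 241 242 241 242 242 242 242 240
240 239 239 239 239 239 240 242 242 243 242 242 242 241 242 241 242 242 241 241 240 241 242 242 242 242 241 240
241 239 239 239 239 239 241 242 243 243 242 242 241 241 241 241 242 241 241 241 241 241 242 242 242 241 241 241
```

jog_arm(
  rows=[0.006, 0.01, -0.18, 0.0087, -0.0053, 0, 0.9, 0.006, 0.01, -0.18, 0.0087, -0.0053, 0, 0.9, 0.006, 0.01, -0.18, 0.0087, -0.0053, 0, 0.9, 0, 0, 0, 0, 0, 0, 0.9, 0, 0, 0, 0, 0, 0, 0.9],
)

```text
clock: 11.52
eef_pos: [499.4, -199.1, 188.0]
eef_rot: [-3.138, 0.031, 1.001]
wrist_force: [0.2, -0.1, -0.9]
finger_gap: 17.6
finger_force: 12.0
```

jog_arm(
  rows=[0.006, 0.01, -0.18, 0.0087, -0.0053, 0, 0.9, 0.006, 0.01, -0.18, 0.0087, -0.0053, 0, 0.9, 0.006, 0.01, -0.12, 0.0077, -0.0053, 0, 0.9, 0, 0, 0, 0, 0, 0, 0.9, 0, 0, 0, 0, 0, 0, 0.9],
)

```text
clock: 11.93
eef_pos: [499.6, -198.8, 183.3]
eef_rot: [-3.138, 0.001, 1.001]
wrist_force: [0.0, 1.2, -2.1]
finger_gap: 17.3
finger_force: 12.0
```

jog_arm(
  rows=[0, 0, -0.04, 0, 0, 0, 0.9, 0, 0, 0, 0, 0, 0, 0.9, 0, 0, 0, 0, 0, 0, 0.6, 0, 0, 0, 0, 0, 0, 0.6, 0, 0, 0, 0, 0, 0, 0.6, 0, 0, 0, 0, 0, 0, 0.6, 0, 0, 0, 0, 0, 0, 0.6],
)

```text
clock: 12.52
eef_pos: [499.7, -198.7, 182.9]
eef_rot: [-3.138, 0.001, 1.001]
wrist_force: [0.3, -0.2, -0.6]
finger_gap: 37.3
finger_force: 0.0
```

jog_arm(
  rows=[0, 0, 0, 0, 0, 0, 0.5, 0, 0, 0, 0, 0, 0, 0.5, 0, 0, 1.5, 0, 0, 0, 0.5, 0, 0, 2.0, 0, 0, 0, 0.5, 0, 0, 2.0, 0, 0, 0, 0.5, 0, 0, 2.0, 0, 0, 0, 0.5, 0, 0, 2.0, 0, 0, 0, 0.5, 0, 0, 0, 0, 0, 0, 0.5, 0, 0, 0, 0, 0, 0, 0.5, 0, 0, 0, 0, 0, 0, 0.5],
)

```text
clock: 13.35
eef_pos: [499.4, -198.6, 276.9]
eef_rot: [-3.137, 0.001, 1.001]
wrist_force: [-0.6, 0.7, -0.7]
finger_gap: 47.1
finger_force: 0.0
```

Run:
```python
from h import *
m=manip.camera_model("wrist");s=manip.read_state();p,d=manip.camera("wrist");print(s["eef_pos"],s["finger_gap"],s["wrist_force"])
cv2.imwrite("pics/w9.png",p)
# bar mask: points near bar line, print height profile vs distance from pivot
v,u=np.mgrid[0:330:2,280:360:2];uv=np.c_[u.ravel(),v.ravel()]
X=depthpt(m,uv,d);k=(X[:,2]>196)&(X[:,2]<250)
kn=np.array([498.9,-198.5]);b=np.array([-.53,-.848]);n=np.array([b[1],-b[0]])
r=X[:,:2]-kn;D=174.5+r@b;l=r@n;k&=(abs(l)<8)
for c in range(0,190,10):
    q=k&(D>c)&(D<c+10)
    if q.sum(): print(c,q.sum(),np.percentile(X[q,2],[10,50,90]).round(1))
```

```text
[ 499.43846722 -198.61203287  276.94590871] 47.06886650816003 [-0.62441675  0.7161183  -0.68759089]
0 82 [203.6 205.1 206.8]
10 83 [203.  204.  205.3]
20 77 [203.2 204.3 205.5]
30 70 [203.4 204.1 205.1]
40 70 [202.9 204.1 204.8]
50 49 [203.4 204.  205. ]
60 26 [202.6 203.6 204.4]
70 24 [203.1 204.  204.9]
80 65 [203.5 204.1 205. ]
90 34 [203.4 204.3 204.8]
100 67 [203.1 204.1 204.9]
110 53 [201.2 204.5 207.1]
120 54 [202.9 204.  205.3]
130 53 [203.5 204.2 205.2]
140 34 [202.8 204.1 205. ]
150 59 [203.4 204.1 205. ]
160 72 [203.6 204.4 219.3]
170 81 [204.6 226.1 227.2]
180 24 [224.6 226.5 227.4]
```

```bash
python3 -c "
from cell import manip
print(manip.sign_off())"
```

```text
the job is handed in; nothing more can be done
None
```

The stay is off the slot and its third hole is over the pin; depth readings show the bar lying flat at collar height. The knob is released with the gripper well clear, the highest force I read against the pin was about 8 N, and I handed the job in after about 13.4 s.

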